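# Find the tin of blue lollipops and send it to dispatch

## Task

One of the three identical closed tins holds the blue lollipops: lift lids well open (each has a black lever behind its hinge to press), with the tins left in their places, until you have seen the blue ones, and shut every lid you opened. Then slide the blue tin along the table, without lifting or tipping it, back onto the green strip until it rests squarely against the stop rail. Leave the other two tins where they stand, lids shut, and do not knock over or shove aside the bottle, jar or mug.

Things in the scene. Friction and masses are not known exactly. Their poses are not given: they have to be found in the camera images.
- tin_blue: One of three look-alike dark tins with bright lids, the one holding blue wrapped lollipops, seen only when its lid is up. Loose, about 0.85 kg, 110 mm deep (its x) by 120 mm wide (its y), 65 mm tall without lid, 3 mm walls. Origin: centre of its underside. Its x axis runs from the front (robot side, lid tab) to the back (hinge, lever); z up. Contents are fixed inside, up to 45 mm above the table.
- lid_blue (a joint): Hinge of that tin's lid: 0 = shut, grows as the front edge rises, 1.57 = upright, stop at 1.75 rad. A stiff hinge: the lid stays at any angle; raising it takes about 0.06 N m (2 N down on the lever behind the hinge).
- lid_blue_hinge (a point): Middle of that lid's hinge line, on the tin's top back edge, 65 mm above the tin's underside. The point turns with the lid. The lid is a flat plate 5 mm thick, 110 by 120 mm, its underside running forward from here.
- lid_blue_lever (a point): Where to press that lid's black lift lever: on its top face, 33 mm behind the hinge, 5 mm above the lid's underside (70 mm above the table when shut). The lever is a rigid tongue of the lid, 50 mm wide (along the tin's y), 5 mm thick, reaching 45 mm behind the tin's back wall. Pressed, it swings down and in towards that wall and lifts the lid. Turns with the lid.
- lid_blue_tab (a point): Top edge, centre, of that lid's black upright tab above the tin's front wall: 46 mm wide (along the tin's y), 8 mm thick, 25 mm high over the lid's top face; 106 mm from the hinge along the lid, 30 mm above the lid's underside (95 mm above the table when shut). Can be pinched by its ends from above, or pressed to shut the lid. Pushed level towards the hinge it tips the tin. Turns with the lid.
- tin_orange: One of three look-alike dark tins with bright lids, the one holding orange wrapped lollipops, seen only when its lid is up. Loose, about 0.85 kg, 110 mm deep (its x) by 120 mm wide (its y), 65 mm tall without lid, 3 mm walls. Origin: centre of its underside. Its x axis runs from the front (robot side, lid tab) to the back (hinge, lever); z up. Contents are fixed inside, up to 45 mm above the table.
- lid_orange (a joint): Hinge of that tin's lid: 0 = shut, grows as the front edge rises, 1.57 = upright, stop at 1.75 rad. A stiff hinge: the lid stays at any angle; raising it takes about 0.06 N m (2 N down on the lever behind the hinge).
- lid_orange_hinge (a point): Middle of that lid's hinge line, on the tin's top back edge, 65 mm above the tin's underside. The point turns with the lid. The lid is a flat plate 5 mm thick, 110 by 120 mm, its underside running forward from here.
- lid_orange_lever (a point): Where to press that lid's black lift lever: on its top face, 33 mm behind the hinge, 5 mm above the lid's underside (70 mm above the table when shut). The lever is a rigid tongue of the lid, 50 mm wide (along the tin's y), 5 mm thick, reaching 45 mm behind the tin's back wall. Pressed, it swings down and in towards that wall and lifts the lid. Turns with the lid.
- lid_orange_tab (a point): Top edge, centre, of that lid's black upright tab above the tin's front wall: 46 mm wide (along the tin's y), 8 mm thick, 25 mm high over the lid's top face; 106 mm from the hinge along the lid, 30 mm above the lid's underside (95 mm above the table when shut). Can be pinched by its ends from above, or pressed to shut the lid. Pushed level towards the hinge it tips the tin. Turns with the lid.
- tin_red: One of three look-alike dark tins with bright lids, the one holding red wrapped lollipops, seen only when its lid is up. Loose, about 0.85 kg, 110 mm deep (its x) by 120 mm wide (its y), 65 mm tall without lid, 3 mm walls. Origin: centre of its underside. Its x axis runs from the front (robot side, lid tab) to the back (hinge, lever); z up. Contents are fixed inside, up to 45 mm above the table.
- lid_red (a joint): Hinge of that tin's lid: 0 = shut, grows as the front edge rises, 1.57 = upright, stop at 1.75 rad. A stiff hinge: the lid stays at any angle; raising it takes about 0.06 N m (2 N down on the lever behind the hinge).
- lid_red_hinge (a point): Middle of that lid's hinge line, on the tin's top back edge, 65 mm above the tin's underside. The point turns with the lid. The lid is a flat plate 5 mm thick, 110 by 120 mm, its underside running forward from here.
- lid_red_lever (a point): Where to press that lid's black lift lever: on its top face, 33 mm behind the hinge, 5 mm above the lid's underside (70 mm above the table when shut). The lever is a rigid tongue of the lid, 50 mm wide (along the tin's y), 5 mm thick, reaching 45 mm behind the tin's back wall. Pressed, it swings down and in towards that wall and lifts the lid. Turns with the lid.
- lid_red_tab (a point): Top edge, centre, of that lid's black upright tab above the tin's front wall: 46 mm wide (along the tin's y), 8 mm thick, 25 mm high over the lid's top face; 106 mm from the hinge along the lid, 30 mm above the lid's underside (95 mm above the table when shut). Can be pinched by its ends from above, or pressed to shut the lid. Pushed level towards the hinge it tips the tin. Turns with the lid.
- lane: Fixed green dispatch strip painted on the table at the back, 115 mm deep by 620 mm long, with an aluminium stop rail (30 mm high, 15 mm thick, 620 mm long) along its far edge. Origin: on the table, under the middle of the rail's near face. Its x axis points away from the robot, square to the rail; y runs along the rail. A tin square against the rail has its origin at x = -55 mm in this frame.
- flavour: Bystander: amber flavour bottle, 60 mm across, 170 mm tall, origin under its base.
- jar: Bystander: glass jar with a lid, 80 mm across, 110 mm tall, origin under its base.
- mug: Bystander: white mug, 80 mm across, 90 mm tall, handle at its +y, origin under its base.

How it is judged:
By the outcome, as a careful person would: the job done as asked, in the order asked, and still so for the second after the job is handed in, with the robot touching nothing.
It also fails if it takes over 72 s, if anything falls off the work surface, if the arm or the gripper's body presses on something with over 40 N, if the wrist force passes 120 N, or if a joint passes its speed limit or range.

## Robot

A 6-joint arm with a two-finger parallel gripper is mounted at the origin on the work surface. World frame = base frame: x ahead of the robot, y to its left, z up, the work surface at z = 0. Lengths are in m, angles in rad, forces in N, time in s.
With the tool pointing down it reaches from about 0.4 to 0.825 m from the base axis. Payload 7 kg.
Tool frame: the origin (TCP) lies on the mounting face of the last link; the fingertips stand 178 mm ahead of it and the grasp point (between the pads) lies arm.grip_depth ahead of it (arm.grip_depth is the distance from the TCP to the grasp point, in m); z points along the fingers, y is the direction in which the jaws open and shut (so a half turn about z gives the same grasp; the last joint's range is limited). The gripper opens to 88 mm and grips with 3 to 60 N. Pads are 19 mm wide; open, the fingers measure 130 mm over their backs; the gripper's body (78 mm by 193 mm) begins 47 mm behind the grasp point.
Start: joints at [0.288, 0.359, 0.012, 0, -1.224, -0.288], TCP at [0.675, -0, 0.405] pointing down, gripper open.
Joint ranges: [-3.07, 3.07], [-1.43, 2.12], [-1.02, 1.25], [-3.03, 1.67], [-3.05, -0], [-3.03, 3.03]. Speed limits (rad/s): [2.39, 2.39, 3.01, 3.14, 3.14, 3.14].

## Interface

Orientations are given as [roll, pitch, yaw] about the fixed x, y, z axes, in that order (R = Rz(yaw) Ry(pitch) Rx(roll)).
In Python, from station import arm gives the robot as it stands.
- The arm moves only by the tool carry_out, never from a script. Its argument "targets" is a list that holds one entry, the list of rows, each a list of 7 numbers: the turn, a rotation vector about the tool's x, y, z in units of 8 degrees (1.0 is 8 degrees), then the shift along the tool's x, y, z in units of 2.5 cm (1.0 is 2.5 cm), then the opening, from -1 (shut) to 1 (fully open). A call has 1 to 20 rows; each row shifts and turns the commanded pose from where the row before left it, along the tool's axes as they then stand; what a row does not reach is not made up. A row lasts 1/8 s, in which the tool goes at most 62.5 mm and 10.7 degrees, less where a joint would pass 70% of its speed; a pose out of reach is approached as far as the arm can. A call with a number of a shift or a turn outside -1 to 1 is refused whole. A call with a gripper value outside its range is refused whole. The fingers move at their own pace and stop on an object; "squeeze" is the grip in N (left out, the last holds). Time passes only in rows, so rows that do not move let the fingers close. It gives the time, the measured TCP pose, the force and the opening at its end, in the units of the state.
- arm.get_state(): the state, without advancing time (a new reading comes with each control period).
- arm.grab_frame(name): name is "scene" or "side" or "wrist"; returns (picture, depth): 400x640x3 uint8, red, green, blue; 400x640 float32, m along the optical axis (not along the pixel's ray), 0 where there is no reading.
- arm.camera_model(name): a dict with "camera_matrix" (3x3 intrinsics, pixels), "world_from_camera" (4x4, takes a point from camera to world coordinates). Camera axes: x right, y down, z forward; pixel columns grow to the right and rows downward; lengths in m; the calibration is good to about 2 mm. The wrist camera is an equidistant fisheye: a pixel r from the principal point sees the ray r / f radians off the axis. A picture is of the moment at which its call begins: read the wrist's pose just before it. camera_model takes no time and is no camera call; for the wrist camera it gives the pose at the moment of the call.
- arm.job_done(): hands the job in, once; it reports no verdict.
Trained networks look in the newest picture that a camera, given by its name, has taken for a name from the list of things; names that differ only in an ending like _2 or _b are one class to them, and where a whole thing is asked for, a point or a joint stands for the part that bears it (a point fixed in the world has none). Each returns a list of dicts, best first, with "conf" (0 to 1); they miss things now and then, are a little off and sometimes report something else, mostly with a low value. They report only what shows in the picture. A call takes as long as a camera call.
- arm.spot_in(camera, query): "point" ([row, column] in pixels, amid what is visible of it).
- arm.landmark_of(camera, query): "point" ([row, column] in pixels: a listed point, or the origin of a listed thing).
The state is a dict: "t": time; "q": joint angles; "qd": joint speeds; "joint_efforts": joint torques, N m; "eef_pos": TCP position; "ee_rot": TCP orientation; "force": force on the tool from outside, world axes, zero at the start; "moment": the same for the moment, N m; "width": finger opening in m.
Only numpy, scipy, OpenCV 4.12 (cv2) and the standard library are available. Lean on these libraries where they do the work, as an engineer would, in place of code of your own. Each camera call takes 0.05 s, during which the arm holds its last target.

## Working session

There is one attempt and no reset: what is moved stays moved. The work goes in short steps, Python scripts to look and compute and a tool call to move; the robot and the scene stay as the last step left them, time stands still between calls to the robot, and variables do not carry over. Pictures are saved under pics/ and viewed, and the job is handed in when it is done.

Besides the shell and the picture viewer there is one more tool, called after "Request:" by a JSON object that holds its "fn" and its "kwargs", one argument or row to a line. carry_out: Moves the arm, as the interface text tells. Its arguments: {"type":"object","properties":{"targets":{"type":"array"},"squeeze":{"type":"number"}},"required":["targets"]}

```bash
ls; mkdir -p pics; python3 - <<'E'
from station import arm
import cv2, numpy as np
print(arm.grip_depth, arm.get_state())
for n in ["scene","side","wrist"]:
    m=arm.camera_model(n); p,d=arm.grab_frame(n)
    print(n,np.round(m["camera_matrix"],1).tolist(),np.round(m["world_from_camera"],3).tolist())
    cv2.imwrite(f"pics/a_{n}.png",p[:,:,::-1]); np.save(f"pics/a_{n}.npy",d)
E
```

```text
pics
0.1593 {'t': 0.0, 'q': array([ 2.88071009e-01,  3.59375041e-01,  1.10417300e-02, -3.58504430e-04,
       -1.22408565e+00, -2.88072482e-01]), 'qd': array([-0.00022606,  0.00058488, -0.00023632, -0.0008182 , -0.00051897,
       -0.00143248]), 'joint_efforts': array([-8.00930356e-04, -5.82726967e+01,  2.93058443e+01,  6.99745238e+00,
        6.93249181e-03, -2.06530804e-04]), 'eef_pos': array([ 6.74797847e-01, -2.11841152e-05,  4.03721137e-01]), 'ee_rot': array([ 3.13994113e+00, -1.37914879e-04, -1.57091978e+00]), 'force': array([-0.14407434, -0.80976337, -0.37689609]), 'moment': array([0.01072415, 0.00646295, 0.02574448]), 'width': 0.08745067984950665}
scene [[416.3, 0.0, 321.7], [0.0, 416.3, 207.0], [0.0, 0.0, 1.0]] [[0.195, 0.748, -0.634, 1.388], [0.981, -0.144, 0.132, -0.156], [0.008, -0.648, -0.762, 1.025], [0.0, 0.0, 0.0, 1.0]]
side [[375.5, 0.0, 318.1], [0.0, 375.5, 202.1], [0.0, 0.0, 1.0]] [[-0.943, -0.164, 0.288, 0.337], [-0.331, 0.529, -0.781, 0.725], [-0.025, -0.832, -0.554, 0.603], [0.0, 0.0, 0.0, 1.0]]
wrist [[309.7, 0.0, 317.5], [0.0, 309.7, 196.2], [0.0, 0.0, 1.0]] [[-1.0, 0.001, -0.002, 0.676], [0.0, 0.963, 0.27, -0.072], [0.002, 0.27, -0.963, 0.386], [0.0, 0.0, 0.0, 1.0]]
```

View pics/a_scene.png

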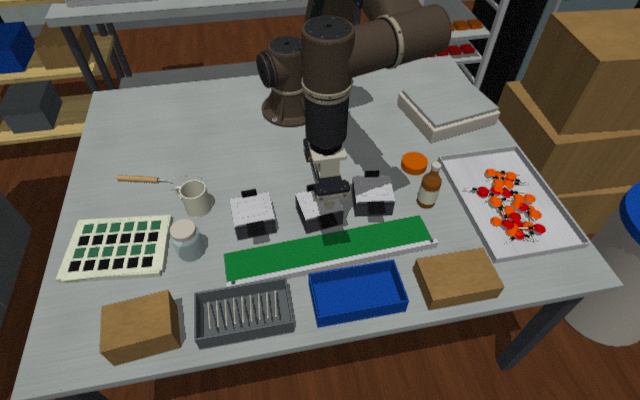

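View pics/a_side.png

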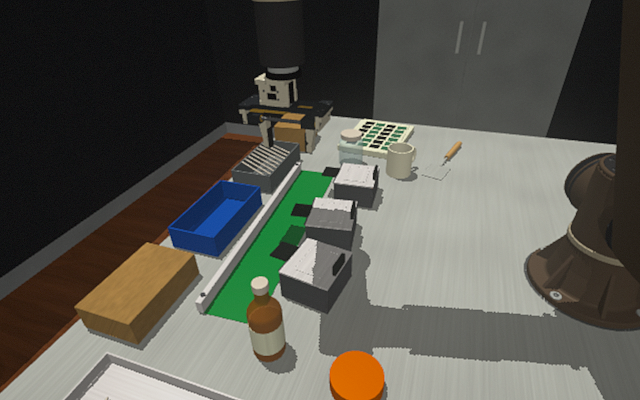

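View pics/a_wrist.png

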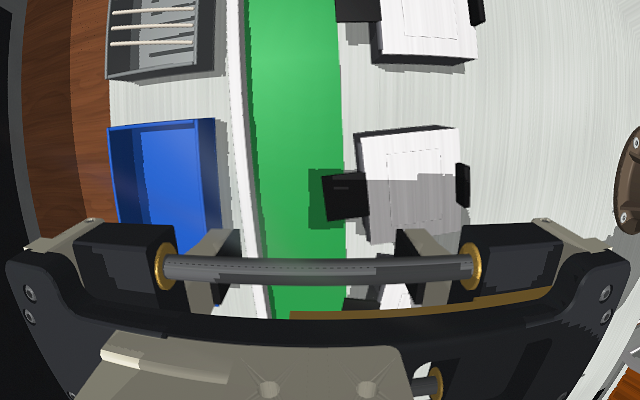

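```bash
cat > h.py <<'E'
import cv2, numpy as np
from station import arm
def rays(m,n):
    K=m["camera_matrix"]; v,u=np.mgrid[0:400,0:640].astype(float)
    x=(u-K[0,2])/K[0,0]; y=(v-K[1,2])/K[1,1]
    if n=="wrist":
        r=np.hypot(x,y)+1e-9; t=np.tan(np.minimum(r,1.5))/r; x=x*t; y=y*t
    return np.stack([x,y,np.ones_like(x)],-1)
def cloud(n,save=None):
    m=arm.camera_model(n); p,d=arm.grab_frame(n); T=m["world_from_camera"]
    P=(rays(m,n)*d[...,None])@T[:3,:3].T+T[:3,3]; P[d<=0]=np.nan
    if save: cv2.imwrite(f"pics/{save}.png",p[:,:,::-1])
    return p,P,m
def onplane(n,m,rc,z):
    T=m["world_from_camera"]; r=rays(m,n)[int(round(rc[0])),int(round(rc[1]))]@T[:3,:3].T
    return T[:3,3]+r*(z-T[2,3])/r[2]
E
python3 - <<'E'
from h import *
np.set_printoptions(precision=4,suppress=True)
for n in ["scene","side","wrist"]:
    p,P,m=cloud(n)
    if n!="wrist":
      for q,z in [("tin_blue",0),("lid_blue_lever",.07),("lid_blue_tab",.095),("lid_blue_hinge",.065),("lane",0),("flavour",0),("jar",0),("mug",0)]:
        for r in arm.landmark_of(n,q)[:4]:
            rc=r["point"]; i,j=int(rc[0]),int(rc[1])
            print(n,q,round(r["conf"],2),np.round(rc),"plane",onplane(n,m,rc,z)[:2],"depth",P[min(i,399),min(j,639)])
    # lid planes
    g=p.astype(int); k=(np.abs(P[...,2]-.07)<.004)&(P[...,0]>.4)&(P[...,0]<.9)&(np.abs(P[...,1])<.4)
    nn,lab,st,c=cv2.connectedComponentsWithStats(k.astype(np.uint8))
    for l in range(1,nn):
        if st[l,4]>200:
            q=P[lab==l]; rect=cv2.minAreaRect(q[:,:2].astype(np.float32))
            print(n,"comp",st[l],np.array(rect[0]),np.array(rect[1]),rect[2],"z",q[:,2].mean())
            print("  ",cv2.boxPoints(rect).round(3).tolist())
E
```

```text
scene tin_blue 0.74 [210. 318.] plane [0.5444 0.0078] depth [ 0.603  -0.0036  0.0712]
scene lid_blue_lever 0.68 [226. 330.] plane [0.668  0.0193] depth [0.6665 0.0167 0.0688]
scene lid_blue_lever 0.66 [249. 193.] plane [ 0.675  -0.3694] depth [ 0.6636 -0.3744  0.0601]
scene lid_blue_tab 0.59 [186. 314.] plane [ 0.5261 -0.0013] depth [ 0.7292 -0.0376  0.3141]
scene lid_blue_hinge 0.81 [214. 324.] plane [0.6165 0.0121] depth [0.6194 0.0114 0.0732]
scene lane 0.72 [266. 333.] plane [0.7595 0.0104] depth [0.7725 0.0039 0.0273]
scene flavour 0.65 [202. 427.] plane [0.5781 0.3646] depth [0.6053 0.3461 0.0394]
scene jar 0.65 [248. 193.] plane [ 0.6191 -0.3851] depth [ 0.6636 -0.3744  0.0601]
scene mug 0.98 [209. 201.] plane [ 0.4695 -0.3602] depth [ 0.4998 -0.3563  0.0345]
scene mug 0.19 [220. 256.] plane [ 0.5479 -0.1914] depth [ 0.6063 -0.1889  0.0712]
scene comp [ 353  176   42   38 1151] [0.5703 0.179 ] [0.1199 0.1579] 81.51985168457031 z 0.07012516866918689
   [[0.4830000102519989, 0.13099999725818634], [0.6399999856948853, 0.1080000028014183], [0.6570000052452087, 0.22699999809265137]
[... 2375 characters left out ...]
23570251, -0.20900000631809235], [0.6600000262260437, -0.19099999964237213], [0.6510000228881836, -0.12200000137090683]]
wrist comp [  322   128   139   117 10300] [0.5919 0.009 ] [0.1554 0.1209] 7.764738082885742 z 0.07270206081584198
   [[0.5070000290870667, 0.057999998331069946], [0.5230000019073486, -0.061000000685453415], [0.6769999861717224, -0.03999999910593033], [0.6610000133514404, 0.07900000363588333]]
wrist comp [ 341  284   80   27 1135] [0.5956 0.145 ] [0.1018 0.0389] 1.283496618270874 z 0.0725016978365283
   [[0.5440000295639038, 0.16300000250339508], [0.5450000166893005, 0.12399999797344208], [0.6470000147819519, 0.12700000405311584], [0.6460000276565552, 0.16599999368190765]]
```

```bash
python3 - <<'E'
from h import *
np.set_printoptions(precision=4,suppress=True)
for n in ["scene","side"]:
    p,P,m=cloud(n)
    k=(np.abs(P[...,2]-.03)<.003)&(P[...,0]>.68)&(P[...,0]<.9)&(np.abs(P[...,1])<.36)
    nn,lab,st,c=cv2.connectedComponentsWithStats(k.astype(np.uint8),connectivity=8)
    l=1+np.argmax(st[1:,4]); q=P[lab==l]; print(n,st[l],q[:,2].mean(),cv2.minAreaRect(q[:,:2].astype(np.float32)),cv2.boxPoints(cv2.minAreaRect(q[:,:2].astype(np.float32))).round(4).tolist())
    # green
    g=p.astype(int); k=(g[...,1]>g[...,0]+30)&(g[...,1]>g[...,2]+20)&(np.abs(P[...,2])<.008)&(P[...,0]>.55)
    q=P[k]; r=cv2.minAreaRect(q[:,:2].astype(np.float32)); print("green",q[:,2].mean(),r,cv2.boxPoints(r).round(3).tolist())
    for nm,bx,zt in [("bottle",(.5,.66,.28,.44),.03),("jar",(.54,.7,-.47,-.3),.05),("mug",(.4,.56,-.44,-.28),.04)]:
        k=(P[...,2]>.02)&(P[...,2]<.2)&(P[...,0]>bx[0])&(P[...,0]<bx[1])&(P[...,1]>bx[2])&(P[...,1]<bx[3])
        q=P[k]; print(nm,k.sum(),np.percentile(q,2,axis=0) if k.sum() else 0,np.percentile(q,98,axis=0) if k.sum() else 0)
E
```

```text
scene [226 239 212  49 891] 0.029549412342168777 ((0.7655752301216125, 0.016210734844207764), (0.0187525674700737, 0.6165750622749329), 2.8542535305023193) [[0.7408999800682068, 0.32359999418258667], [0.7716000080108643, -0.2921999990940094], [0.7903000116348267, -0.29120001196861267], [0.7595999836921692, 0.3246000111103058]]
green 0.000467653453584329 ((0.6879753470420837, 0.01403084397315979), (0.10152843594551086, 0.6232651472091675), 2.9155988693237305) [[0.6209999918937683, 0.3230000138282776], [0.652999997138977, -0.30000001192092896], [0.7549999952316284, -0.29499998688697815], [0.7229999899864197, 0.328000009059906]]
bottle 689 [0.5668 0.327  0.0244] [0.6096 0.3769 0.1704]
jar 1083 [ 0.5663 -0.4675  0.021 ] [ 0.6698 -0.3523  0.1121]
mug 840 [ 0.4251 -0.4239  0.0221] [ 0.5042 -0.3296  0.0913]
side [195 163 106 142 881] 0.02932075070380108 ((0.7602410316467285, 0.021051764488220215), (0.016340751200914383, 0.6146402955055237), 2.7886734008789062) [[0.7371000051498413, 0.32760000228881836], [0.7670000195503235, -0.28630000352859497], [0.7833999991416931, -0.2854999899864197], [0.7534000277519226, 0.32839998602867126]]
green 0.0005288260456388996 ((0.6978744864463806, 0.011247605085372925), (0.11653104424476624, 0.6262860298156738), 2.8522348403930664) [[0.6240000128746033, 0.32100000977516174], [0.6549999713897705, -0.30399999022483826], [0.7720000147819519, -0.29899999499320984], [0.7400000095367432, 0.3269999921321869]]
bottle 2206 [0.5458 0.3471 0.0248] [0.5949 0.3886 0.1703]
jar 751 [ 0.5823 -0.4589  0.0205] [ 0.6571 -0.3484  0.1104]
mug 760 [ 0.4195 -0.4213  0.0224] [ 0.4959 -0.3253  0.0892]
```

```bash
cat > plan.py <<'E'
from h import *
from scipy.spatial.transform import Rotation as R
TINS={"A":((.5687,.1800),-8.65),"B":((.5910,.0085),7.75),"C":((.5800,-.1960),4.0)}
def Rt(yaw,tilt): return R.from_euler('xyz',[np.pi,np.radians(tilt),np.radians(yaw)])
def hinge(t):
    c,y=TINS[t]; y=np.radians(y); d=np.array([np.cos(y),np.sin(y)]); return np.array(c)+.0325*d,d
def W(t,x,z,yo=0):   # tin frame rel. hinge (m) -> world
    h,d=hinge(t); n=np.array([-d[1],d[0]]); q=h+d*x+n*yo; return np.array([q[0],q[1],z+.065])
def plan(keys,start=None):
    """keys: (tip pos, yaw, tilt, grip[, nmin])"""
    s=arm.get_state(); r=R.from_euler('xyz',s["ee_rot"]); p=s["eef_pos"].copy()
    if start: p,r=start
    rows=[]
    for k in keys:
        tip,yaw,tilt,g=k[:4]; nmin=k[4] if len(k)>4 else 1
        rt=Rt(yaw,tilt); tcp=tip-rt.apply([0,0,.178]); p0,r0=p.copy(),r
        rel=(r0.inv()*rt).as_rotvec(); 
        n=max(nmin,int(np.ceil(np.degrees(np.linalg.norm(rel))/7.9)),int(np.ceil(np.linalg.norm(tcp-p0)/.0245)))
        for i in range(1,n+1):
            ri=r0*R.from_rotvec(rel*i/n); tipi=(p0+r0.apply([0,0,.178]))*(1-i/n)+tip*i/n
            pi=tipi-ri.apply([0,0,.178])
            dr=np.degrees((r.inv()*ri).as_rotvec())/8; dp=r.inv().apply(pi-p)/.025
            row=np.round(np.clip(np.r_[dr,dp],-1,1),2); rows.append(list(row)+[g])
            p=p+r.apply(row[3:]*.025); r=r*R.from_rotvec(np.radians(row[:3]*8))
        rows[-1].append("k")
    for i in range(0,len(rows),20):
        print("["+",".join("["+",".join(f"{v+0:g}" for v in q[:7])+"]"+("" if q[-1]!="k" else " ") for q in rows[i:i+20])+"]\n")
    print(len(rows),"end tip",p+r.apply([0,0,.178]))
    return p,r
def lever(t,ths,s0=.024,tmax=25,ty=82):
    out=[]
    for th in ths:
        a=np.radians(th); tau=tmax*th/ty; b=np.radians(tau)
        cx=s0*np.cos(a)+.005*np.sin(a); cz=-s0*np.sin(a)+.005*np.cos(a)
        out.append((W(t,cx+.0095*np.cos(b),cz-.0095*np.sin(b)),TINS[t][1],tau,-1))
    return out
def shut(t,ths,th0=82,over=.0015):
    out=[]
    for th in ths:
        a=np.radians(th); u=-(.112-.014*th/th0); z=.030-over*(1-th/th0)
        out.append((W(t,u*np.cos(a)+z*np.sin(a)+.0095,-u*np.sin(a)+z*np.cos(a)),TINS[t][1],0,-1))
    return out
E
python3 - <<'E'
from plan import *
y=TINS["B"][1]
s=arm.get_state(); tip0=s["eef_pos"]-[0,0,.178]
e=plan([(np.array([.68,.02,.12]),y,0,-1)])
plan([(W("B",.0335,.012),y,0,-1)]+lever("B",[0,8,16,24,32,40,48,56,64,72,78,82]),e)
E
```

```text
[[0,0,-0.94,-0.06,-0.02,0.33,-1],[0,0,-0.94,-0.06,-0.02,0.33,-1],[0,0,-0.94,-0.06,-0.03,0.32,-1],[0,0,-0.94,-0.05,-0.04,0.33,-1],[0,0,-0.94,-0.04,-0.04,0.33,-1],[0,0,-0.94,-0.04,-0.05,0.33,-1],[0,0,-0.94,-0.04,-0.06,0.33,-1],[0,0,-0.94,-0.02,-0.05,0.33,-1],[0,0,-0.94,-0.02,-0.07,0.32,-1],[0,0,-0.94,-0.01,-0.06,0.33,-1],[0,0,-0.94,0,-0.06,0.33,-1],[0,0,-0.94,0.01,-0.06,0.33,-1],[0,0,-0.94,0.02,-0.07,0.33,-1] ]

13 end tip [0.6801234  0.02010597 0.11992758]
[[0,0,0,-0.32,-0.01,0.57,-1],[0,0,0,-0.32,0,0.57,-1],[0,0,0,-0.31,-0.01,0.58,-1] ,[0,0,0,0,0,0.28,-1] ,[0,-0.31,0,0.32,0,0.16,-1] ,[0,-0.3,0,0.3,0,0.15,-1] ,[0,-0.31,0,0.3,0,0.16,-1] ,[0,-0.3,0,0.28,0,0.16,-1] ,[0,-0.3,0,0.27,0,0.16,-1] ,[0,-0.31,0,0.25,0,0.15,-1] ,[0,-0.3,0,0.25,0,0.14,-1] ,[0,-0.31,0,0.23,0,0.14,-1] ,[0,-0.3,0,0.22,0,0.14,-1] ,[0,-0.23,0,0.16,0,0.09,-1] ,[0,-0.16,0,0.1,0,0.06,-1] ]

15 end tip [0.63973544 0.01510727 0.03793321]
```

Request:
{"fn": "carry_out", "kwargs": {
  "targets": [
    [[0,0,-0.94,-0.06,-0.02,0.33,-1],[0,0,-0.94,-0.06,-0.02,0.33,-1],[0,0,-0.94,-0.06,-0.03,0.32,-1],[0,0,-0.94,-0.05,-0.04,0.33,-1],[0,0,-0.94,-0.04,-0.04,0.33,-1],[0,0,-0.94,-0.04,-0.05,0.33,-1],[0,0,-0.94,-0.04,-0.06,0.33,-1],[0,0,-0.94,-0.02,-0.05,0.33,-1],[0,0,-0.94,-0.02,-0.07,0.32,-1],[0,0,-0.94,-0.01,-0.06,0.33,-1],[0,0,-0.94,0,-0.06,0.33,-1],[0,0,-0.94,0.01,-0.06,0.33,-1],[0,0,-0.94,0.02,-0.07,0.33,-1]]
  ],
  "squeeze": 10
}}

```text
t: 2.82
eef_pos: [0.6802, 0.0202, 0.2977]
ee_rot: [3.142, -0.0, 0.14]
force: [0.3, 0.3, 0.2]
width: 0.0005
```

Request:
{"fn": "carry_out", "kwargs": {
  "targets": [
    [[0,0,0,-0.32,-0.01,0.57,-1],[0,0,0,-0.32,0,0.57,-1],[0,0,0,-0.31,-0.01,0.58,-1],[0,0,0,0,0,0.28,-1],[0,-0.31,0,0.32,0,0.16,-1],[0,-0.3,0,0.3,0,0.15,-1],[0,-0.31,0,0.3,0,0.16,-1],[0,-0.3,0,0.28,0,0.16,-1],[0,-0.3,0,0.27,0,0.16,-1],[0,-0.31,0,0.25,0,0.15,-1],[0,-0.3,0,0.25,0,0.14,-1],[0,-0.31,0,0.23,0,0.14,-1],[0,-0.3,0,0.22,0,0.14,-1],[0,-0.23,0,0.16,0,0.09,-1],[0,-0.16,0,0.1,0,0.06,-1]]
  ]
}}

```text
t: 4.7
eef_pos: [0.7148, 0.0253, 0.1989]
ee_rot: [3.141, 0.437, 0.135]
force: [1.9, -0.6, -0.0]
width: 0.0002
```

```bash
python3 - <<'E'
from plan import *
s=arm.get_state(); print(s["t"],s["eef_pos"]+R.from_euler('xyz',s["ee_rot"]).apply([0,0,.178]),s["force"])
p,P,m=cloud("side","b_side"); p,P,m=cloud("scene","b_scene")
img=cv2.imread("pics/b_side.png")[120:340,180:460]; cv2.imwrite("pics/b_sidec.png",cv2.resize(img,None,fx=2.5,fy=2.5))
E
```

```text
4.7 [0.64010769 0.01510523 0.03764792] [ 1.94819529 -0.61561351 -0.01882067]
```

View pics/b_sidec.png

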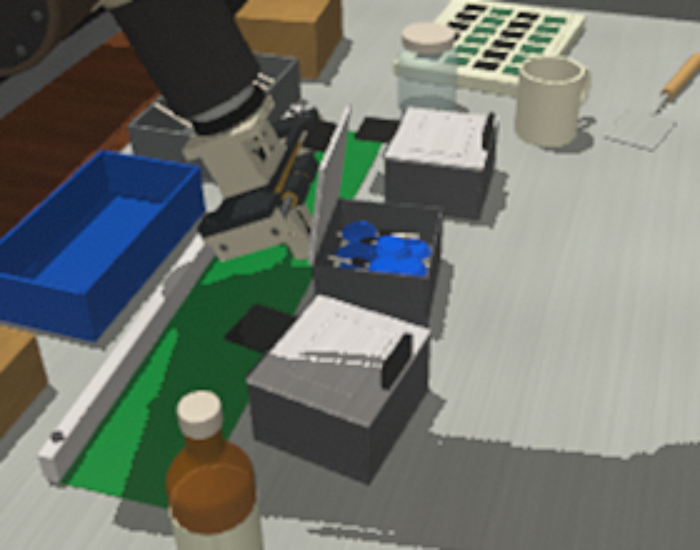

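The side view shows the middle tin open to nearly upright, with blue lollipops inside (crop 390,250, so about row 220, column 336 in the full picture). I'll shut it next.

```bash
python3 - <<'E'
from plan import *
y=TINS["B"][1]
e=plan([(W("B",.055,-.02),y,25,-1),(W("B",.06,.085),y,0,-1),(shut("B",[82])[0][0]+[.006,.001,0],y,0,-1)])
plan(shut("B",[82,75,68,60,52,44,36,28,20,13,6,2,0]),e)
E
```

```text
[[0,0.01,0,0.62,0,-0.47,-1],[0,0,0,0.63,0,-0.46,-1] ,[0,0.52,0,-0.78,0,-0.63,-1],[0,0.52,0,-0.74,0,-0.65,-1],[0,0.52,0,-0.69,0,-0.66,-1],[0,0.53,0,-0.63,0,-0.67,-1],[0,0.52,0,-0.59,0,-0.68,-1],[0,0.52,0,-0.54,0,-0.68,-1] ,[0,0,0,-0.56,0,-0.32,-1],[0,0,0,-0.57,-0.01,-0.33,-1] ]

10 end tip [0.65455979 0.01735616 0.16626037]
[[0,0,0,-0.24,0.01,0,-1] ,[0,0,0,-0.52,0,-0.09,-1] ,[0,0,0,-0.53,0,-0.03,-1] ,[0,0,0,-0.61,0,0.05,-1] ,[0,0,0,-0.6,0,0.14,-1] ,[0,0,0,-0.58,0,0.23,-1] ,[0,0,0,-0.55,0,0.32,-1] ,[0,0,0,-0.5,0,0.39,-1] ,[0,0,0,-0.44,0,0.47,-1] ,[0,0,0,-0.34,0,0.46,-1] ,[0,0,0,-0.27,0,0.51,-1] ,[0,0,0,-0.13,0,0.3,-1] ,[0,0,0,-0.06,0,0.16,-1] ]

13 end tip [ 0.52158723 -0.00099921  0.09347943]
```

Request:
{"fn": "carry_out", "kwargs": {
  "targets": [
    [[0,0,0,0.62,0,-0.47,-1],[0,0,0,0.63,0,-0.46,-1],[0,0.52,0,-0.78,0,-0.63,-1],[0,0.52,0,-0.74,0,-0.65,-1],[0,0.52,0,-0.69,0,-0.66,-1],[0,0.53,0,-0.63,0,-0.67,-1],[0,0.52,0,-0.59,0,-0.68,-1],[0,0.52,0,-0.54,0,-0.68,-1],[0,0,0,-0.56,0,-0.32,-1],[0,0,0,-0.57,-0.01,-0.33,-1]]
  ]
}}

```text
t: 6.05
eef_pos: [0.6532, 0.0172, 0.345]
ee_rot: [-3.141, 0.002, 0.135]
force: [0.3, 0.3, -0.4]
width: 0.0005
```

Request:
{"fn": "carry_out", "kwargs": {
  "targets": [
    [[0,0,0,-0.24,0.01,0,-1],[0,0,0,-0.52,0,-0.09,-1],[0,0,0,-0.53,0,-0.03,-1],[0,0,0,-0.61,0,0.05,-1],[0,0,0,-0.6,0,0.14,-1],[0,0,0,-0.58,0,0.23,-1],[0,0,0,-0.55,0,0.32,-1],[0,0,0,-0.5,0,0.39,-1],[0,0,0,-0.44,0,0.47,-1],[0,0,0,-0.34,0,0.46,-1],[0,0,0,-0.27,0,0.51,-1],[0,0,0,-0.13,0,0.3,-1],[0,0,0,-0.06,0,0.16,-1]]
  ]
}}

```text
t: 7.68
eef_pos: [0.5216, -0.001, 0.2727]
ee_rot: [3.141, 0.0, 0.136]
force: [-7.9, 2.0, 25.9]
width: 0.0004
```

```bash
python3 - <<'E'
from plan import *
s=arm.get_state(); print(s["t"],s["eef_pos"]-[0,0,.178],s["force"])
p,P,m=cloud("side","c_side")
img=cv2.imread("pics/c_side.png")[120:340,180:460]; cv2.imwrite("pics/c_sidec.png",cv2.resize(img,None,fx=2.5,fy=2.5))
E
```

```text
7.675 [ 0.52160264 -0.00101428  0.09473402] [-7.89644953  1.98093578 25.90213897]
```

View pics/c_sidec.png

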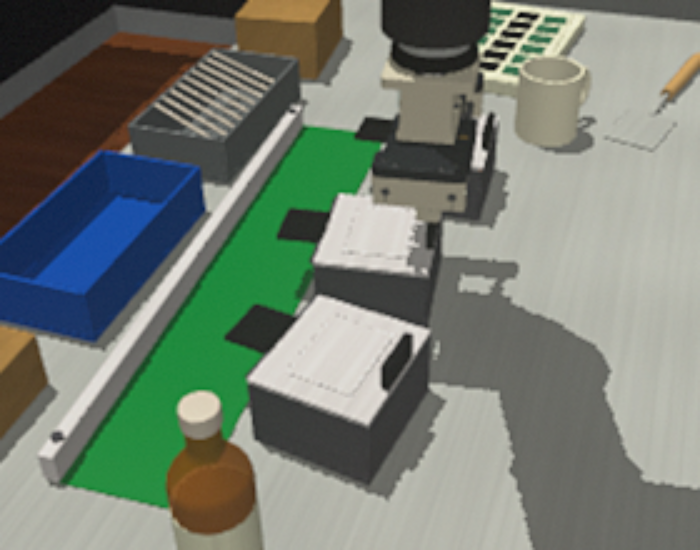

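Request:
{"fn": "carry_out", "kwargs": {
  "targets": [
    [[0,0,0,0,0,-0.8,-1],[0,0,0,0,0,-0.8,-1],[0,0,0,-0.8,0,-0.4,1],[0,0,0,-0.8,0,0,1],[0,0,0,-0.8,0,0,1]]
  ]
}}

```text
t: 8.35
eef_pos: [0.4616, -0.0092, 0.3224]
ee_rot: [-3.142, -0.001, 0.135]
force: [0.8, 0.4, 0.5]
width: 0.0246
```

```bash
cat > meas.py <<'E'
from plan import *
np.set_printoptions(precision=4,suppress=True)
def meas(tag):
  for n in ["scene","side"]:
    p,P,m=cloud(n,f"{tag}_{n}")
    k=(np.abs(P[...,2]-.07)<.004)&(P[...,0]>.4)&(P[...,0]<.9)&(np.abs(P[...,1])<.4)
    nn,lab,st,c=cv2.connectedComponentsWithStats(k.astype(np.uint8))
    for l in range(1,nn):
        if st[l,4]>200:
            q=P[lab==l]; r=cv2.minAreaRect(q[:,:2].astype(np.float32)); a=r[2] if r[2]<45 else r[2]-90
            print(n,"comp",np.array(r[0]),np.array(r[1]),"yaw %.2f"%a,"z %.4f"%q[:,2].mean())
E
python3 - <<'E'
from meas import *
meas("d"); s=arm.get_state(); print(s["t"],s["eef_pos"]-[0,0,.178],s["width"],s["force"])
E
```

```text
scene comp [0.5696 0.179 ] [0.1203 0.1584] yaw -8.58 z 0.0701
scene comp [0.5914 0.0066] [0.1594 0.1199] yaw 7.23 z 0.0702
scene comp [ 0.5813 -0.197 ] [0.1581 0.1203] yaw 2.97 z 0.0702
side comp [ 0.5778 -0.1955] [0.1553 0.1247] yaw 3.53 z 0.0698
side comp [0.5886 0.0097] [0.1545 0.1226] yaw 7.72 z 0.0702
side comp [0.567  0.1813] [0.1221 0.1554] yaw -8.44 z 0.0704
8.45 [ 0.4606 -0.0094  0.1444] 0.03280502502847894 [ 0.2042  0.3686 -0.25  ]
```

View pics/d_side.png

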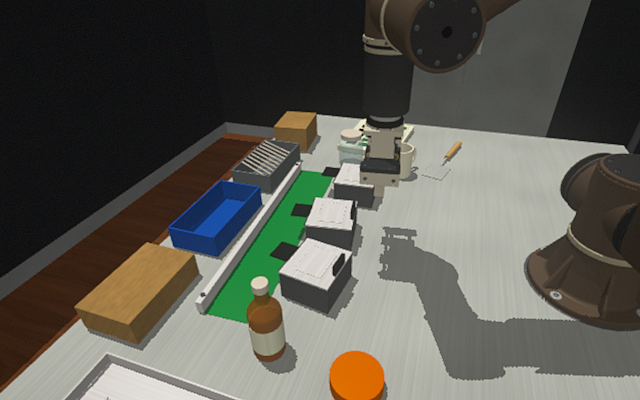

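```bash
python3 - <<'E'
from plan import *
e=plan([(np.array([.490,-.0053,.10]),7.5,-28,1),(np.array([.492,-.0052,.024]),7.5,-28,1)])
E
```

```text
[[0,0.88,0.01,-0.57,0,0.5,1],[0,0.87,0.01,-0.63,-0.01,0.53,1],[-0.01,0.88,0,-0.68,0,0.55,1],[0,0.87,0.01,-0.75,-0.01,0.57,1] ,[0,0,0,-0.34,0,0.68,1],[0,0,0,-0.34,0,0.68,1],[0,0,0,-0.34,0.01,0.68,1],[0,0,0,-0.34,0,0.69,1] ]

8 end tip [ 0.49209177 -0.00520033  0.02392018]
```

Request:
{"fn": "carry_out", "kwargs": {
  "targets": [
    [[0,0.88,0.01,-0.57,0,0.5,1],[0,0.87,0.01,-0.63,-0.01,0.53,1],[0,0.88,0,-0.68,0,0.55,1],[0,0.87,0.01,-0.75,-0.01,0.57,1],[0,0,0,0,0,0,1]]
  ]
}}

```text
t: 9.07
eef_pos: [0.4282, -0.0359, 0.2807]
ee_rot: [-3.102, -0.453, 0.13]
force: [-0.9, -0.4, -0.5]
width: 0.0828
```

Request:
{"fn": "carry_out", "kwargs": {
  "targets": [
    [[0,0,0,0,0,0,1],[0,0,0,0,0,0,1]]
  ]
}}

```text
t: 9.32
eef_pos: [0.4283, -0.0348, 0.2805]
ee_rot: [-3.102, -0.451, 0.132]
force: [-0.7, 0.3, -0.3]
width: 0.0873
```

```bash
python3 - <<'E'
from plan import *
s=arm.get_state(); print(s["q"],s["qd"].round(3),s["eef_pos"]+R.from_euler('xyz',s["ee_rot"]).apply([0,0,.178]),s["ee_rot"])
E
```

```text
[ 0.37317762 -0.04215223 -1.01529276  0.41673086 -0.16310224  0.94210365] [ 0.003 -0.001 -0.004 -0.003  0.005  0.002] [ 0.50427471 -0.01759029  0.12045444] [-3.10221907 -0.45117437  0.13225544]
```

```bash
python3 - <<'E'
from plan import *
e=plan([(np.array([.485,-.006,.11]),7.5,-12,1),(np.array([.492,-.0052,.060]),7.5,-12,1)])
e=plan([(np.array([.492,-.0052,.031]),7.5,-12,1)],e)
E
```

```text
[[-0.14,-0.87,0.02,0.45,-0.42,0.1,1],[-0.14,-0.86,0.02,0.46,-0.42,0.14,1] ,[0,0,0,-0.05,0,0.67,1],[0,0,0,-0.04,0.01,0.67,1],[0,0,0,-0.05,0,0.68,1] ]

5 end tip [ 0.49205992 -0.00513814  0.0599249 ]
[[0,0,0,-0.12,0,0.57,1],[0,0,0,-0.12,0,0.56,1] ]

2 end tip [ 0.49206703 -0.00512719  0.03104476]
```

Request:
{"fn": "carry_out", "kwargs": {
  "targets": [
    [[-0.14,-0.87,0.02,0.45,-0.42,0.1,1],[-0.14,-0.86,0.02,0.46,-0.42,0.14,1],[0,0,0,-0.05,0,0.67,1],[0,0,0,-0.04,0.01,0.67,1],[0,0,0,-0.05,0,0.68,1],[0,0,0,0,0,0,1]]
  ]
}}

```text
t: 10.07
eef_pos: [0.4548, -0.0102, 0.2329]
ee_rot: [3.141, -0.207, 0.132]
force: [0.1, 0.2, 0.5]
width: 0.0875
```

```bash
python3 - <<'E'
from plan import *
s=arm.get_state(); print(s["q"],s["qd"].round(3),s["eef_pos"]+R.from_euler('xyz',s["ee_rot"]).apply([0,0,.178]),s["ee_rot"])
p,P,m=cloud("side","e_side")
E
```

```text
[ 0.43735962  0.13758721 -0.83511797  0.15827102 -0.40517572  1.12583625] [-0.002 -0.032  0.02  -0.002 -0.025  0.009] [ 0.49104185 -0.00541226  0.05873002] [ 3.1412176  -0.2068854   0.13192349]
```

View pics/e_side.png

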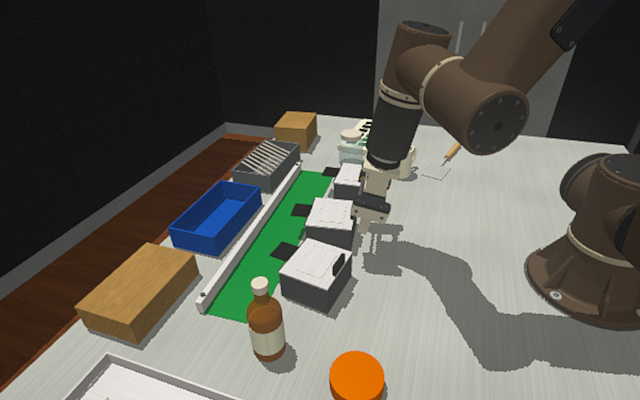

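```bash
python3 - <<'E'
from plan import *
e=plan([(np.array([.491,-.0054,.031]),7.5,-12,1)])
e=plan([(np.array([.508,-.0032,.031]),7.5,-12,1,4),(np.array([.6154,.0078,.031]),2.85,-12,1,16)],e)
E
```

```text
[[0,0,0,-0.13,0,0.56,1],[0,0.01,0.01,-0.14,0,0.55,1] ]

2 end tip [ 0.49090253 -0.00534212  0.03107696]
[[0,0,0,0.17,0,0.04,1],[0,0,0,0.17,0,0.03,1],[0,0,0,0.17,0,0.04,1],[0,0,0,0.17,0,0.04,1] ,[-0.01,0,0.04,0.26,0,0.06,1],[-0.01,0,0.03,0.27,0,0.05,1],[0,0,0.04,0.26,0,0.06,1],[-0.01,0,0.03,0.26,-0.01,0.05,1],[-0.01,0,0.04,0.27,0,0.06,1],[-0.01,0,0.03,0.26,-0.01,0.06,1],[0,0,0.04,0.27,-0.01,0.05,1],[-0.01,0,0.03,0.26,-0.01,0.06,1],[-0.01,0,0.04,0.26,-0.01,0.05,1],[-0.01,0,0.03,0.27,-0.01,0.06,1],[0,0,0.04,0.26,-0.01,0.06,1],[-0.01,0,0.03,0.26,-0.02,0.05,1],[-0.01,0,0.04,0.27,-0.01,0.06,1],[-0.01,0,0.03,0.26,-0.02,0.05,1],[0,0,0.04,0.27,-0.02,0.06,1],[-0.01,0,0.04,0.26,-0.02,0.06,1] ]

20 end tip [0.61550255 0.00791651 0.03090615]
```

Request:
{"fn": "carry_out", "kwargs": {
  "targets": [
    [[0,0,0,-0.13,0,0.56,1],[0,0.01,0.01,-0.14,0,0.55,1],[0,0,0,0.17,0,0.04,1],[0,0,0,0.17,0,0.03,1],[0,0,0,0.17,0,0.04,1],[0,0,0,0.17,0,0.04,1],[-0.01,0,0.04,0.26,0,0.06,1],[-0.01,0,0.03,0.27,0,0.05,1],[0,0,0.04,0.26,0,0.06,1],[-0.01,0,0.03,0.26,-0.01,0.05,1]]
  ]
}}

```text
t: 11.38
eef_pos: [0.4976, -0.0051, 0.2053]
ee_rot: [-3.141, -0.21, 0.109]
force: [-3.9, 0.1, -1.4]
width: 0.0874
```

```bash
python3 - <<'E'
from meas import *
s=arm.get_state(); print(s["eef_pos"]+R.from_euler('xyz',s["ee_rot"]).apply([0,0,.178]),s["force"],s["moment"])
meas("f")
img=cv2.imread("pics/f_side.png")[120:340,180:460]; cv2.imwrite("pics/f_sidec.png",cv2.resize(img,None,fx=2.5,fy=2.5))
E
```

```text
[ 0.5344 -0.001   0.0311] [-3.9333  0.0761 -1.4331] [-0.3298  2.143   0.0094]
scene comp [0.5697 0.1788] [0.1196 0.1568] yaw -8.56 z 0.0701
scene comp [0.6161 0.0046] [0.173  0.1272] yaw 4.59 z 0.0701
scene comp [ 0.5812 -0.1971] [0.1568 0.1199] yaw 3.14 z 0.0702
side comp [ 0.6251 -0.188 ] [0.0616 0.1238] yaw 10.61 z 0.0697
side comp [0.62   0.0113] [0.1546 0.1234] yaw 6.38 z 0.0702
side comp [0.5666 0.1803] [0.1223 0.1551] yaw -8.80 z 0.0704
```

View pics/f_sidec.png

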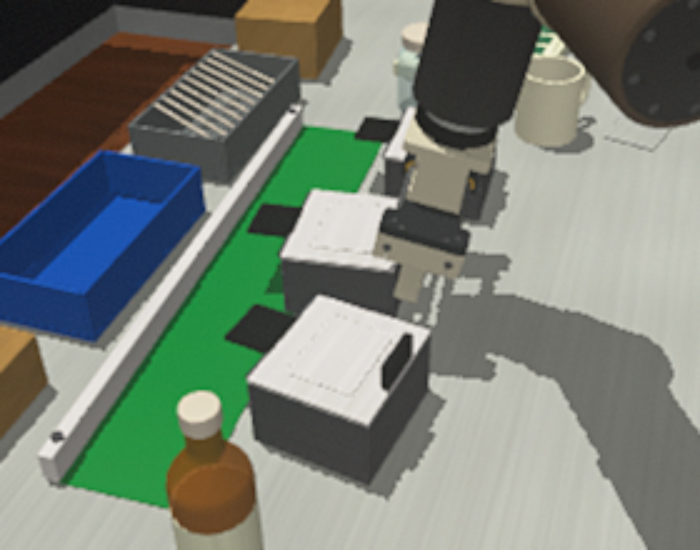

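Request:
{"fn": "carry_out", "kwargs": {
  "targets": [
    [[-0.01,0,0.04,0.27,0,0.06,1],[-0.01,0,0.03,0.26,-0.01,0.06,1],[0,0,0.04,0.27,-0.01,0.05,1],[-0.01,0,0.03,0.26,-0.01,0.06,1],[-0.01,0,0.04,0.26,-0.01,0.05,1],[-0.01,0,0.03,0.27,-0.01,0.06,1],[0,0,0.04,0.26,-0.01,0.06,1],[-0.01,0,0.03,0.26,-0.02,0.05,1],[-0.01,0,0.04,0.27,-0.01,0.06,1],[-0.01,0,0.03,0.26,-0.02,0.05,1],[0,0,0.04,0.27,-0.02,0.06,1],[-0.01,0,0.04,0.26,-0.02,0.06,1]]
  ]
}}

```text
t: 12.98
eef_pos: [0.5791, 0.0057, 0.2057]
ee_rot: [-3.14, -0.212, 0.048]
force: [-5.4, -0.5, -0.9]
width: 0.0873
```

```bash
python3 - <<'E'
from meas import *
s=arm.get_state(); print(s["eef_pos"]+R.from_euler('xyz',s["ee_rot"]).apply([0,0,.178]),s["force"],s["moment"])
meas("g")
plan([(np.array([.6294,.0085,.031]),2.85,-12,1,5),(np.array([.6434,.0092,.031]),2.85,-12,1,10)])
E
```

```text
[0.6164 0.0077 0.0316] [-5.4139 -0.4768 -0.9177] [-0.2821  2.2747  0.0729]
scene comp [0.5703 0.1795] [0.12   0.1559] yaw -7.54 z 0.0702
scene comp [ 0.581  -0.1971] [0.1582 0.12  ] yaw 3.30 z 0.0702
scene comp [0.698  0.0129] [0.1719 0.1231] yaw 2.78 z 0.0702
side comp [ 0.5509 -0.1945] [0.0909 0.1358] yaw 14.71 z 0.0702
side comp [0.7031 0.0146] [0.153  0.1237] yaw 4.61 z 0.0701
side comp [0.5665 0.1808] [0.1231 0.1559] yaw -8.04 z 0.0704
[[0,-0.01,0,0.1,0,0.03,1],[0,0,0,0.1,0,0.03,1],[-0.01,-0.01,-0.01,0.09,0,0.02,1],[0,0,0,0.1,0,0.03,1],[0,-0.01,0,0.1,0,0.03,1] ,[0,0,0,0.05,0,0.01,1],[0,0,0,0.06,0,0.01,1],[0,0,0,0.05,0,0.01,1],[0,0,0,0.06,0,0.02,1],[0,0,0,0.05,0,0.01,1],[0,0,0,0.06,0,0.01,1],[0,0,0,0.05,0,0.01,1],[0,0,0,0.06,0,0.01,1],[0,0,0,0.05,0,0.01,1],[0,0,0,0.06,0,0.01,1] ]

15 end tip [0.6434 0.0091 0.0311]
```

View pics/g_scene.png

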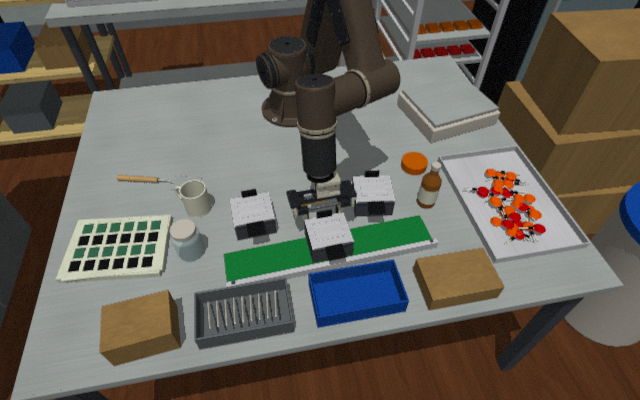

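The blue tin is on the strip, flat and roughly square, with about 19 mm still to go. I'll push the rest in small steps and watch the force.

Request:
{"fn": "carry_out", "kwargs": {
  "targets": [
    [[0,0,0,0.1,0,0.03,1],[0,0,0,0.1,0,0.03,1],[0,0,0,0.1,0,0.02,1],[0,0,0,0.1,0,0.03,1],[0,0,0,0.1,0,0.03,1],[0,0,0,0.06,0,0.01,1]]
  ]
}}

```text
t: 13.82
eef_pos: [0.5927, 0.0062, 0.2053]
ee_rot: [-3.14, -0.211, 0.048]
force: [-6.9, -0.2, 4.6]
width: 0.0876
```

Request:
{"fn": "carry_out", "kwargs": {
  "targets": [
    [[0,0,0,0.06,0,0.01,1],[0,0,0,0.06,0,0.01,1],[0,0,0,0.06,0,0.01,1]]
  ]
}}

```text
t: 14.2
eef_pos: [0.5972, 0.0064, 0.2053]
ee_rot: [-3.14, -0.211, 0.048]
force: [-4.0, 0.1, 1.6]
width: 0.0878
```

Request:
{"fn": "carry_out", "kwargs": {
  "targets": [
    [[0,0,0,0.06,0,0.01,1],[0,0,0,0.06,0,0.01,1]]
  ]
}}

```text
t: 14.45
eef_pos: [0.5997, 0.0065, 0.2053]
ee_rot: [-3.141, -0.21, 0.048]
force: [-14.0, 2.5, 9.3]
width: 0.0874
```

Request:
{"fn": "carry_out", "kwargs": {
  "targets": [
    [[0,0,0,0.06,0,0.01,1],[0,0,0,0,0,0,1]]
  ]
}}

```text
t: 14.7
eef_pos: [0.6001, 0.0064, 0.2052]
ee_rot: [-3.141, -0.208, 0.048]
force: [-15.1, 1.2, 8.6]
width: 0.0878
```

Request:
{"fn": "carry_out", "kwargs": {
  "targets": [
    [[0,0,0,0.06,0,0.01,1],[0,0,0,0,0,0,1]]
  ]
}}

```text
t: 14.95
eef_pos: [0.6006, 0.0063, 0.205]
ee_rot: [3.142, -0.205, 0.048]
force: [-19.7, 4.3, 13.5]
width: 0.0875
```

```bash
python3 - <<'E'
from meas import *
s=arm.get_state(); print(s["eef_pos"]+R.from_euler('xyz',s["ee_rot"]).apply([0,0,.178]),s["force"],s["moment"])
meas("i")
for n in("scene","side"):
  img=cv2.imread(f"pics/i_{n}.png"); img=img[150:300,200:460] if n=="scene" else img[120:300,180:440]; cv2.imwrite(f"pics/i_{n}c.png",cv2.resize(img,None,fx=3,fy=3))
E
```

```text
[0.6368 0.008  0.0307] [-19.6502   4.3278  13.5208] [1.4905 6.9936 0.7985]
scene comp [0.5707 0.1791] [0.1208 0.1573] yaw -7.98 z 0.0703
scene comp [ 0.5808 -0.1972] [0.1582 0.1198] yaw 4.07 z 0.0702
scene comp [0.7188 0.0121] [0.168  0.1203] yaw 2.87 z 0.0701
side comp [ 0.5631 -0.1966] [0.1248 0.1273] yaw 5.55 z 0.0700
side comp [0.7211 0.0143] [0.1547 0.1243] yaw 3.23 z 0.0699
side comp [0.5669 0.1811] [0.1227 0.1558] yaw -8.89 z 0.0704
```

View pics/i_scenec.png

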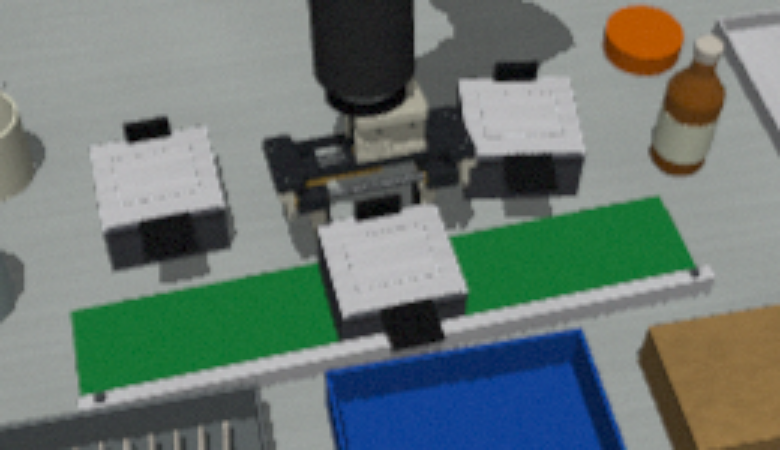

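View pics/i_sidec.png

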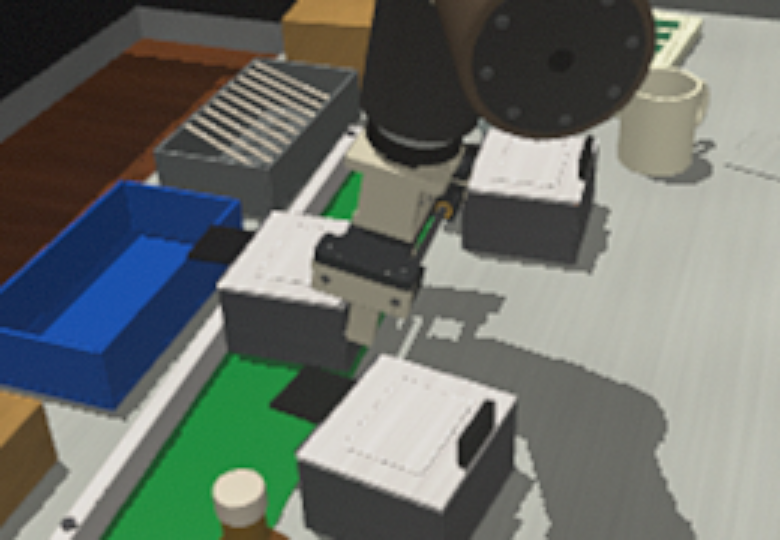

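Request:
{"fn": "carry_out", "kwargs": {
  "targets": [
    [[0,0,0,-0.1,0,-0.02,1],[0,0,0,-0.3,0,-0.06,1],[0,0,0,-0.7,0,-0.15,1],[0,0,0,-0.7,0,-0.15,1],[0,0,0,-0.7,0,-0.15,1],[0,0,0,0.15,0,-0.7,1],[0,0,0,0.2,0,-0.9,1],[0,0,0,0.2,0,-0.95,1],[0,0,0,0.2,0,-0.95,1],[0,0,0,0.2,0,-0.95,1],[0,0,0,0.2,0,-0.95,1],[0,0,0,0.2,0,-0.95,1],[0,0,0,0,0,0,1],[0,0,0,0,0,0,1]]
  ]
}}

```text
t: 16.8
eef_pos: [0.5395, 0.0036, 0.3676]
ee_rot: [-3.14, -0.213, 0.048]
force: [0.2, -0.3, -0.3]
width: 0.0878
```

```bash
python3 - <<'E'
from meas import *
s=arm.get_state(); print(s["t"],s["eef_pos"],s["force"])
meas("j")
# gap check: rail vs tin, same camera
for n in ("scene","side"):
    p,P,m=cloud(n)
    k=(np.abs(P[...,2]-.03)<.003)&(P[...,0]>.68)&(P[...,0]<.9)&(np.abs(P[...,1])<.36)
    nn,lab,st,c=cv2.connectedComponentsWithStats(k.astype(np.uint8)); o=np.argsort(-st[1:,4])[:2]+1
    for l in o: r=cv2.minAreaRect(P[lab==l][:,:2].astype(np.float32)); print(n,st[l],np.round(r[0],4),np.round(r[1],4),r[2])
    for q in("jar","mug","flavour"):
        b=dict(flavour=(.5,.66,.28,.44),jar=(.54,.7,-.47,-.3),mug=(.4,.56,-.44,-.28))[q]
        k=(P[...,2]>.02)&(P[...,2]<.2)&(P[...,0]>b[0])&(P[...,0]<b[1])&(P[...,1]>b[2])&(P[...,1]<b[3]); print(q,np.percentile(P[k],2,axis=0),np.percentile(P[k],98,axis=0))
img=cv2.imread("pics/j_side.png")[120:300,180:440]; cv2.imwrite("pics/j_sidec.png",cv2.resize(img,None,fx=3,fy=3))
E
```

```text
16.8 [0.5395 0.0036 0.3676] [ 0.1662 -0.3213 -0.3191]
scene comp [0.5705 0.1787] [0.1201 0.1579] yaw -8.60 z 0.0701
scene comp [ 0.5809 -0.1971] [0.1578 0.1199] yaw 3.67 z 0.0701
scene comp [0.7242 0.0122] [0.1568 0.1207] yaw 2.62 z 0.0702
side comp [ 0.569  -0.1959] [0.1378 0.1246] yaw 3.33 z 0.0700
side comp [0.7207 0.0137] [0.1549 0.1239] yaw 2.71 z 0.0700
side comp [0.5668 0.1811] [0.1228 0.157 ] yaw -7.74 z 0.0704
scene [226 261 104  27 448] [ 0.7705 -0.1482] [0.0273 0.2884] 4.058813095092773
scene [346 239  92  23 373] [0.7567 0.1867] [0.019  0.2777] 1.8947365283966064
jar [ 0.574  -0.4671  0.0208] [ 0.6698 -0.3522  0.1122]
mug [ 0.425  -0.4244  0.0223] [ 0.5043 -0.3296  0.0909]
flavour [0.567  0.3268 0.0239] [0.6099 0.3771 0.1705]
side [195 222  86  83 599] [0.7177 0.1874] [0.0861 0.2784] 2.7384819984436035
side [182 208  70  41 139] [0.8138 0.102 ] [0.1999 0.0835] 61.449092864990234
jar [ 0.5683 -0.4615  0.0207] [ 0.6324 -0.3474  0.1089]
mug [ 0.4194 -0.4212  0.0223] [ 0.4959 -0.3259  0.0896]
flavour [0.5458 0.3474 0.0247] [0.5953 0.3887 0.1703]
```

View pics/j_sidec.png

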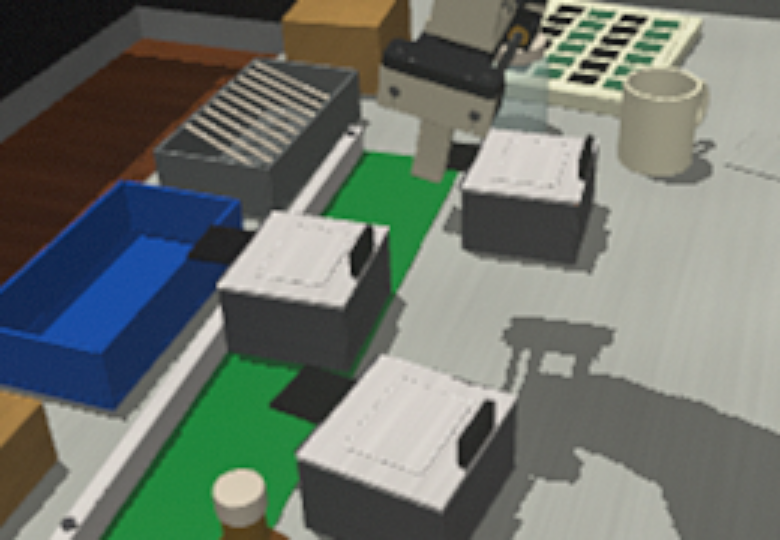

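View pics/j_scene.png

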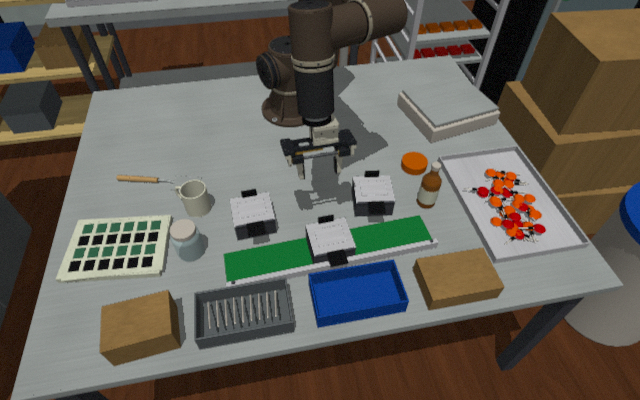

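```bash
python3 -c "
from station import arm
print(arm.job_done())"
```

```text
the job is handed in; nothing more can be done
None
```

The blue lollipops were in the middle tin. That tin now rests against the stop rail with its lid shut, and I handed the job in at about 17 s of the 72 s allowed.

- **Finding it:** I pressed the middle tin's lever until its lid stood nearly upright. The side camera showed the blue lollipops, so I never opened the other two. I shut the lid by its tab, which took 26 N, and the tin had not moved.
- **Sliding it:** I pushed the tin low on its front wall with the open fingers until it stopped against the rail. The push was 4–7 N while sliding and about 20 N once it was against the rail. I then backed the arm well clear.
- **Last checks:**
  - In both fixed cameras the tin's back wall lies within about 1 mm of the rail face.
  - The tin's yaw is 2.6–2.7°, against 2.85° for the rail.
  - The lid height is 70 mm, so it is shut.
  - The other two tins and the bottle, jar and mug show no movement beyond camera noise. The side camera's reading of the right-hand tin was off because the arm hid part of it, but the scene camera's reading of that tin stayed the same.
- **What didn't go to plan:** my first push pose, tilted 28°, was out of reach because one joint was at its range limit, so I pushed with a 12° tilt instead.

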